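# Load the slide labeller and hold a chamber slide in it

## Robot

A 7-joint arm with a two-finger parallel gripper is mounted at the origin on a cart in front of the work surface, level with it; the furniture and walls round the work are solid. World frame = base frame: x ahead of the robot, y to its left, z up, the work surface at z = 0. Lengths are in m, angles in rad, forces in N, time in s.
With the tool pointing down it reaches from about 0.35 to 0.9 m from the base axis. Payload 8.1 kg.
Tool frame: the origin (TCP) lies on the centre line of the jaws, within the pads' length; the fingertips stand 19 mm ahead of it and the grasp point (between the pads) is the TCP (arm.tip_reach is the distance from the TCP to the fingertips, in m); z points along the fingers, y is the line along which they close (so a half turn about z gives the same grasp; the last joint's range is limited). The gripper opens to 92 mm and grips with 3 to 60 N. Pads are 19 mm wide; open, the fingers measure 130 mm over their backs; the gripper's body (75 mm by 190 mm) begins 47 mm behind the grasp point.
Start: joints at [1.104, 0.434, 0.025, 1.573, -0.012, 1.134, -0.075], TCP at [0.222, -0.584, 0.246] pointing down, gripper open.
Joint ranges: [-2.62, 2.62], [-0.44, 2.09], [-1.27, 1.32], [0.08, 2.57], [-1.32, 4.46], [0.12, 2], [-2.74, 2.74]. Speed limits (rad/s): [2.22, 2.22, 3.01, 3.01, 3.14, 3.14, 3.14].

## Interface

Orientations are given as a rotation vector (axis times angle).
In Python, from cell import arm gives the robot as it stands.
- The arm moves only by the tool arm_command, never from a script. Its argument "targets" is a list that holds one entry, the list of rows, each a list of 6 numbers: the shift along the tool's x, y, z in m, then the turn, a rotation vector about the tool's x, y, z in rad. A call has 1 to 10 rows; each row shifts and turns the commanded pose from where the row before left it, along the tool's axes as they then stand; what a row does not reach is not made up. A row lasts 1/8 s, in which the tool goes at most 62.5 mm and 10.7 degrees, less where a joint would pass 70% of its speed; a pose out of reach is approached as far as the arm can. A call with a gripper value outside its range is refused whole. "jaw" is the finger opening in m, from 0 to 0.0918, set as the call begins (left out, the last holds). The fingers move at their own pace and stop on an object; "newtons" is the grip in N (left out, the last holds). Time passes only in rows, so rows that do not move let the fingers close. It gives the time, the measured TCP pose, the force, the opening and the grip force at its end, in the units of the state.
- arm.observe(): the state, without advancing time (a new reading comes with each control period).
- arm.get_image(name): name is "scene" or "side" or "wrist"; returns a dict with "pixels" (420x560x3 uint8, red, green, blue), "z_map" (420x560 float32, m along the optical axis (not along the pixel's ray), 0 where there is no reading), "fx", "fy", "cx", "cy" (pixels), "dist" ([k1, k2, p1, p2, k3] as OpenCV has them; the pictures are not rectified), "xyz" and "rotation" of the camera in the world; the wrist camera has in their place "T_tool_cam" (4x4, takes a point from camera to tool coordinates, whose origin is the TCP and whose axes are the flange's). Camera axes: x right, y down, z forward; pixel columns grow to the right and rows downward; lengths in m; the calibration is good to about 2 mm. A picture is of the moment at which its call begins: read the wrist's pose just before it.
- arm.sign_off(): hands the job in; it is judged then, once.
The state is a dict: "clock": time; "joints": joint angles; "dq": joint speeds; "joint_efforts": joint torques, N m; "position": TCP position; "ee_rot": TCP orientation; "force": force on the tool from outside, world axes, zero at the start; "ft_torque": the same for the moment, N m; "width": opening from 0.0 (shut) to 1.0 (fully open); "gripper_force": force on a finger pad.
Only numpy, scipy, OpenCV 4.12 (cv2) and the standard library are available. Lean on these libraries where they do the work, as an engineer would, in place of code of your own. Each camera call takes 0.05 s, during which the arm holds its last target. There are 200 camera calls.

## Task

Get the slide labeller going: put the roll of label tape on its upright spindle, fully down on the flange, and let go of it. Then pick up the chamber slide by its wells, find the frosted end by the small clipped corner, and push that end, label face up, level and straight into the labeller's throat until the orange spring stop is pushed right back, and finish still holding the slide there with the stop pressed in. Keep the slide level all the way (its wells are in use) and leave the marker, forceps and flask where they are.

Things in the scene. Friction and masses are not known exactly. Their poses are not given: they have to be found in the camera images.
- label_roll: cream roll of paper label tape lying flat on the bench, 63 mm outside diameter, 20 mm high, with a 28 mm round hole through its middle, about 50 g; origin at the centre of its underside, z up
- labeller: fixed white bench-top slide labeller, 150 mm deep (x), 250 mm wide (y), deck 41 mm high; its head, 99 mm high, stands on the left half (+y, seen from the robot), the spindle on the right half. Origin at the centre of its underside; x points from its front to its back: a slide goes in along +x. It is turned a little about the vertical, either way
- spindle_seat (a point): on the axis of the labeller's upright steel spindle, at the top of the black 54 mm flange on which the roll must lie, 46 mm above the bench; the spindle is 23 mm thick, rises 34 mm straight above this point, then tapers over 12 mm more to a 12 mm nose. The deck lies 5 mm below this point. Axes as the labeller's
- throat (a point): middle of the mouth of the labeller's grey throat, at floor height, 45 mm above the bench, flush with the labeller's front; x runs into the throat. Inside, the throat is 31 mm wide and 8 mm high (floor to clear cover); its mouth is flared on all sides over the first 8 mm. The orange stop stands 13 mm in from this point and can be pushed 8 mm farther
- stop_pin (a joint): orange spring stop in the throat: 0 = out (rest), grows to 0.008 m as a slide pushes it in; it takes 1.2 N to start and 4.4 N at the end of its travel
- slide: chamber slide on the black mat, wells up: glass 75 x 25 x 2 mm, about 33 g. Origin: centre of the glass's underside; x along it to the frosted end, z up out of the label face. On the glass a rigid clear block of wells, 46 long (x), 23 wide (y), 14 mm high, its middle 10 mm from the origin towards -x: grip it across its width, fingertips at least 3 mm above the underside, clear of the glass edges
- frosted_end (a point): middle of the frosted label field, on its upper face, 27.5 mm from the slide's origin along its x, 10 mm from that end of the glass; the field is the last 20 mm, its corner at +x, -y clipped off by 5 mm. 24.5 mm of glass is bare of wells at this end, only 4.5 mm at the other
- mat: fixed thin black bench mat, 170 x 150 x 2 mm, on which the slide lies; origin at the centre of its underside
- marker: white marker pen with blue cap, 126 mm long, lying on the bench; leave alone
- forceps: steel forceps, 140 mm long, lying on the bench; leave alone
- flask: stoppered conical glass flask, 61 mm wide, 111 mm high, origin at the centre of its underside; leave alone
Not all that is in view belongs to the job. Several things have the shape of the label_roll; the one meant has the colours described above.

How it is judged:
By the outcome, as a careful person would: the job done as asked, in the order asked, and still so for the second after the job is handed in, while the arm keeps its last pose, push and grip.
It also fails if it takes over 58 s, if anything falls off the work surface, if the arm or the gripper's body presses on something with over 40 N, if the wrist force passes 120 N, or if a joint passes its speed limit or range.

## Working session

There is one attempt and no reset: what is moved stays moved. The work goes in short steps, Python scripts to look and compute and a tool call to move; the robot and the scene stay as the last step left them, time stands still between calls to the robot, and variables do not carry over. Pictures are saved under pics/ and viewed, at most 10 in all, crops included, and the job is handed in when it is done.

Besides the shell and the picture viewer there is one more tool, called after "Emit:" as name([rows], argument=value, ...), one row to a line, values as JSON. arm_command: Moves the arm, as the interface text tells. Its arguments: {"type":"object","properties":{"targets":{"type":"array","items":{"type":"array","items":{"type":"array","items":{"type":"number"}}}},"jaw":{"type":"number"},"newtons":{"type":"number"}},"required":["targets"]}

```bash
ls; mkdir -p pics; cat > h.py <<'E'
import numpy as np, cv2
from scipy.spatial.transform import Rotation as R
from cell import arm
def grab(n):
    s=arm.observe(); g=arm.get_image(n)
    K=np.array([[g['fx'],0,g['cx']],[0,g['fy'],g['cy']],[0,0,1.]])
    if 'T_tool_cam' in g:
        T=np.eye(4);T[:3,:3]=R.from_rotvec(s['ee_rot']).as_matrix();T[:3,3]=s['position'];T=T@np.array(g['T_tool_cam'])
        Rm,t=T[:3,:3],T[:3,3]
    else:
        Rm=np.array(g['rotation'],float); t=np.array(g['xyz'],float)
        if Rm.shape!=(3,3): Rm=R.from_rotvec(Rm).as_matrix()
    return dict(img=g['pixels'],z=g['z_map'],K=K,d=np.array(g['dist'],float),R=Rm,t=t)
def ray(g,uv):
    p=cv2.undistortPoints(np.array(uv,float).reshape(-1,1,2),g['K'],g['d']).reshape(-1,2)
    return np.c_[p,np.ones(len(p))]@g['R'].T
def onplane(g,uv,h):
    r=ray(g,uv); return g['t']+r*((h-g['t'][2])/r[:,2])[:,None]
def atdepth(g,uv):
    uv=np.array(uv).reshape(-1,2).astype(int); r=ray(g,uv); return g['t']+r*g['z'][uv[:,1],uv[:,0]][:,None]
def proj(g,P):
    rv=cv2.Rodrigues(g['R'].T)[0]; return cv2.projectPoints(np.array(P,float).reshape(-1,1,3),rv,-g['R'].T@g['t'],g['K'],g['d'])[0].reshape(-1,2)
def save(n,img,crop=None,s=1):
    if crop: img=img[crop[1]:crop[3],crop[0]:crop[2]]
    img=cv2.resize(img,None,fx=s,fy=s,interpolation=cv2.INTER_CUBIC); cv2.imwrite('pics/'+n,img[...,::-1])
E
python3 - <<'E'
from h import *
a=grab('scene');b=grab('side');np.set_printoptions(precision=4,suppress=True)
save('a.png',a['img'],s=1.4);save('b.png',b['img'],s=1.4)
for g in(a,b):print(g['t'],g['R'],g['K'][0,0])
s=arm.observe();print(s, arm.tip_reach);print(R.from_rotvec(s['ee_rot']).as_matrix())
E
```

```text
pics
[0.2098 0.6366 0.7803] [[-0.8942 -0.3062  0.3266]
 [-0.4477  0.6122 -0.6518]
 [-0.0003 -0.729  -0.6845]] 449.06434663938745
[0.5019 0.7559 0.7046] [[-0.9972 -0.0547  0.0502]
 [-0.0736  0.6398 -0.765 ]
 [ 0.0097 -0.7666 -0.6421]] 400.026396601729
{'clock': 0.1, 'joints': array([ 1.1044,  0.4352,  0.025 ,  1.574 , -0.0116,  1.134 , -0.0751]), 'dq': array([-0.0004, -0.0025, -0.0002, -0.0022, -0.001 ,  0.0006,  0.0006]), 'joint_efforts': array([  0.0045, -66.9129,   0.9888, -31.5142,  -0.0603,   0.0374,
         0.    ]), 'position': array([ 0.2222, -0.5837,  0.245 ]), 'ee_rot': array([-3.0884, -0.5679,  0.0006]), 'force': array([ 0.71  , -0.8122,  0.029 ]), 'ft_torque': array([ 0.0004, -0.0328,  0.0112]), 'gripper_force': 0.0, 'width': 0.9969669741023457} 0.019
[[ 0.9346  0.3557 -0.0006]
 [ 0.3557 -0.9346  0.0013]
 [-0.0001 -0.0014 -1.    ]]
```

View pics/a.png

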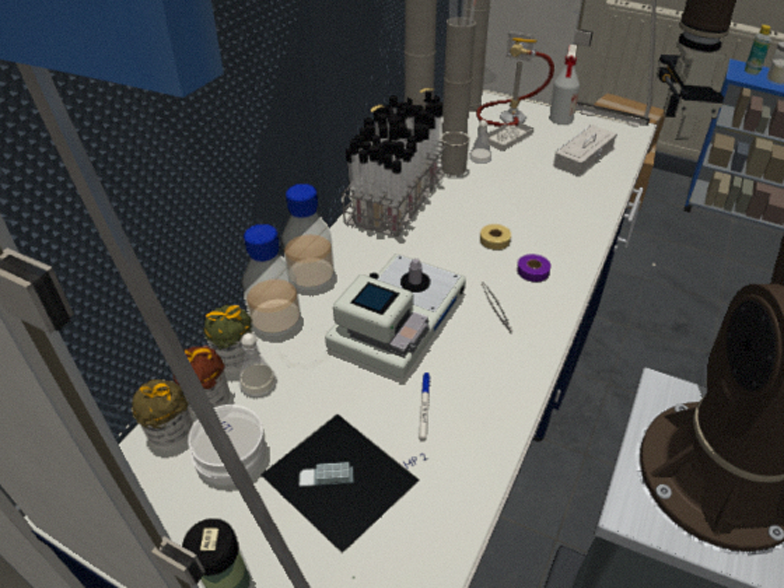

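View pics/b.png

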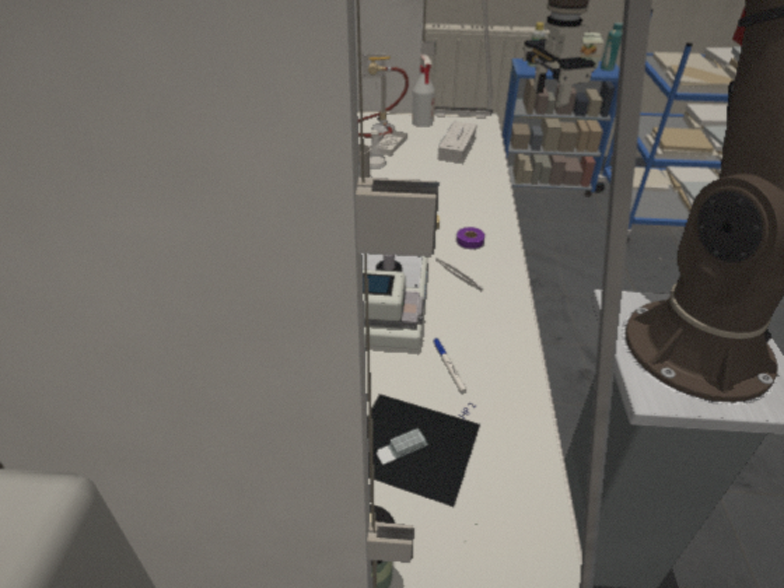

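The scene view shows two rolls, tan/cream at (353,169) and purple at (381,191) in raw pixels. The labeller is near (285,220). The slide is at (233,339) with its white end to the left, the marker at (303,289) and the forceps at (355,219). Next I'll measure these and take a close crop.

```bash
python3 - <<'E'
from h import *
np.set_printoptions(precision=4,suppress=True)
a=grab('scene')
names=dict(cream=(353,164),purple=(381,187),spindle=(297,188),screen=(268,212),front_throat=(290,243),frost=(219,341),wells=(240,336),marker=(303,289),forc=(355,219),flask=(184,260),rack=(280,130),dkcorner=(331,205))
for k,v in names.items(): print(k,atdepth(a,[v])[0],a['img'][v[1],v[0]])
g=a
hsv=cv2.cvtColor(a['img'],cv2.COLOR_RGB2HSV); 
m=((hsv[...,0]>12)&(hsv[...,0]<32)&(hsv[...,1]>60)).astype(np.uint8); m[:,:320]=0;m[:140]=0;m[200:]=0;m[:,400:]=0
n,l,st,c=cv2.connectedComponentsWithStats(m);print(st,c)
A=cv2.resize(a['img'][150:215,320:410],(540,390),interpolation=cv2.INTER_CUBIC)
B=cv2.resize(a['img'][320:360,200:265],(634,390)[:2],interpolation=cv2.INTER_CUBIC)
save('c.png',np.vstack([cv2.resize(A,(400,290)),cv2.resize(B,(475,290))[:,:400]]))
s=arm.observe();
w=grab('wrist');save('w0.png',w['img'])
E
```

```text
cream [ 0.5025 -0.3807  0.0175] [88 71 42]
purple [ 0.3999 -0.3244  0.0113] [56 40 23]
spindle [ 0.5628 -0.1316  0.0887] [105 100 103]
screen [ 0.5767 -0.0094  0.1039] [13 38 54]
front_throat [0.5075 0.0192 0.0628] [142 139 142]
frost [0.5381 0.2728 0.0063] [207 207 206]
wells [0.5014 0.2515 0.0209] [150 160 159]
marker [0.4433 0.0858 0.0124] [150 146 139]
forc [ 0.4225 -0.1831  0.0011] [203 203 188]
flask [0.6909 0.1631 0.0583] [133 129 117]
rack [ 0.6945 -0.2988  0.1223] [113 112 110]
dkcorner [ 0.4867 -0.1736  0.0306] [59 60 55]
[[     0      0    560    420 234840]
 [   343    160     22     18    332]
 [   377    186      9      5     28]] [[279.3834 209.5603]
 [353.4127 168.6054]
 [381.2857 188.3214]]
```

View pics/c.png

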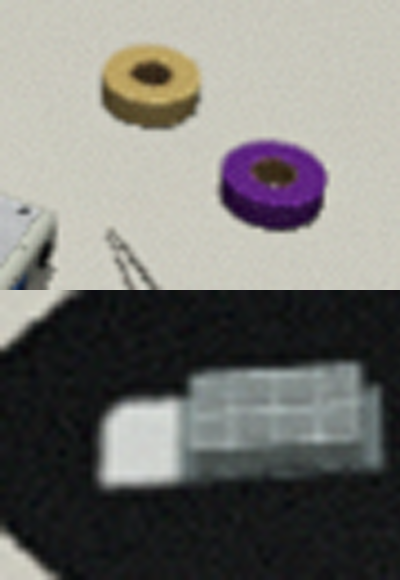

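View w0.

The crop shows a tan/cream roll with a dark core at raw (353,169) and a purple one at raw (381,191). The slide's white end is at the left with its clipped corner at the top-left, which fits label face up (+x, -y). I'll use the wrist view to see whether a paler roll is hidden anywhere.

View pics/w0.png

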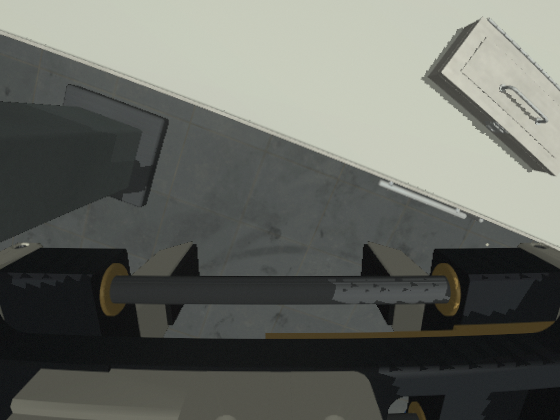

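The wrist view shows only bare bench, the metal box at (500,100) and the bench edge, so no roll. I'll move over the roll area and look there.

Emit:
arm_command([
  [[0.03,-0.014,-0.02,0,0,0],[0.044,-0.02,-0.02,0,0,0],[0.044,-0.02,-0.02,0,0,0],[0.044,-0.02,-0.02,0,0,0],[0.044,-0.02,-0.02,0,0,0],[0.04,-0.02,-0.02,0,0,0],[0,0,0,0,0,0.18],[0,0,0,0,0,0.18]],
], jaw=0.0918)

```text
clock: 1.2
position: [0.4122, -0.3895, 0.3659]
ee_rot: [3.141, -0.001, 0.0]
force: [-0.4, 0.4, 0.0]
width: 1.003
gripper_force: 0.0
```

```bash
python3 - <<'E'
from h import *
np.set_printoptions(precision=4,suppress=True)
s=arm.observe();print(s['position'],R.from_rotvec(s['ee_rot']).as_matrix())
g=arm.get_image('wrist');print(np.array(g['T_tool_cam']))
w=grab('wrist');save('w1.png',w['img'])
E
```

```text
[ 0.4122 -0.3895  0.3659] [[ 1.     -0.0006  0.0001]
 [-0.0006 -1.     -0.0001]
 [ 0.0001  0.0001 -1.    ]]
[[ 0.     -0.9627 -0.2707  0.0722]
 [ 1.      0.0002 -0.0008  0.0008]
 [ 0.0008 -0.2707  0.9627 -0.1387]
 [ 0.      0.      0.      1.    ]]
```

View pics/w1.png

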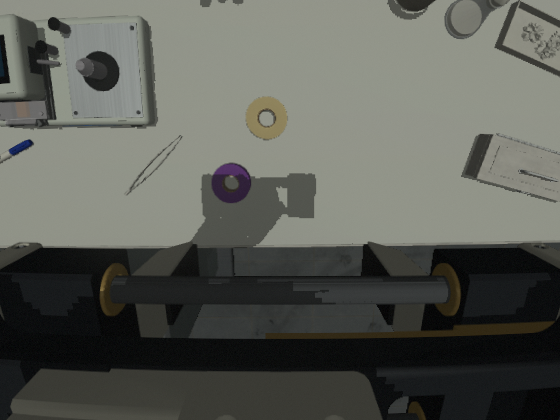

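The view shows the cream roll at (266,118), the purple one at (232,183), the spindle at (95,68) and the forceps at (155,165). There is no other roll, so the choice is the roll at (266,118). Measuring it and the spindle now.

```bash
cat >> h.py <<'E'
def rollfind(g,h,box=None):
    hsv=cv2.cvtColor(g['img'],cv2.COLOR_RGB2HSV)
    m=((hsv[...,0]>12)&(hsv[...,0]<30)&(hsv[...,1]>65)&(hsv[...,2]>90)).astype(np.uint8); m[230:]=0
    cs,_=cv2.findContours(m,cv2.RETR_EXTERNAL,cv2.CHAIN_APPROX_NONE)
    c=max(cs,key=cv2.contourArea).reshape(-1,2); P=onplane(g,c,h)
    A=np.c_[2*P[:,:2],np.ones(len(P))];x=np.linalg.lstsq(A,(P[:,:2]**2).sum(1),rcond=None)[0]
    return x[:2],np.sqrt(x[2]+x[0]**2+x[1]**2),c.mean(0)
def flange(g,box):
    u0,v0,u1,v1=box
    m=(g['img'][v0:v1,u0:u1].max(2)<60).astype(np.uint8)
    cs,_=cv2.findContours(m,cv2.RETR_EXTERNAL,cv2.CHAIN_APPROX_NONE)
    c=cv2.convexHull(max(cs,key=cv2.contourArea)).reshape(-1,2)+[u0,v0]; P=onplane(g,c,.046)
    A=np.c_[2*P[:,:2],np.ones(len(P))];x=np.linalg.lstsq(A,(P[:,:2]**2).sum(1),rcond=None)[0]
    return x[:2],np.sqrt(x[2]+x[0]**2+x[1]**2)
E
python3 - <<'E'
from h import *
np.set_printoptions(precision=4,suppress=True)
w=grab('wrist');print('roll',rollfind(w,.02)); print('fl',flange(w,(72,40,130,100)))
print('nose',onplane(w,[(83,66)],.092))
print('deck corners', onplane(w,[(149,17),(154,124),(0,126)],.041))
s=grab('scene'); print('roll scene',rollfind(s,.02))
E
```

```text
roll (array([ 0.494 , -0.3706]), np.float64(0.030228728693578212), array([266.7565, 117.2522]))
fl (array([ 0.5632, -0.1375]), np.float64(0.02672532873886207))
nose [[ 0.5592 -0.1392  0.092 ]]
deck corners [[ 0.6293 -0.2106  0.041 ]
 [ 0.4855 -0.2055  0.041 ]
 [ 0.4883  0.0407  0.041 ]]
roll scene (array([ 0.7922, -0.0089]), np.float64(0.0433521433371986), array([193.4353, 211.4471]))
```

Emit:
arm_command([
  [[0.04,-0.01,0.04,0,0,0.17],[0.042,-0.009,0.04,0,0,0.17]],
])

```text
clock: 1.65
position: [0.4954, -0.3782, 0.2856]
ee_rot: [3.096, -0.53, 0.003]
force: [-0.1, -1.3, -1.0]
width: 0.997
gripper_force: 0.0
```

```bash
python3 - <<'E'
from h import *
np.set_printoptions(precision=4,suppress=True)
s=arm.observe();print(s['joints'],s['position'])
E
```

```text
[ 0.5562  0.4032  0.0149  1.5213 -0.0065  1.2153 -1.3376] [ 0.4954 -0.3782  0.2856]
```

Emit:
arm_command([
  [[0,0,0.006,0,0,-0.18],[0,0,0.006,0,0,-0.18],[0,0,0.006,0,0,-0.18],[0,0,0.006,0,0,-0.18],[0,0,0.006,0,0,-0.18],[0,0,0.006,0,0,-0.18],[0,0,0.006,0,0,-0.18],[0,0,0.006,0,0,-0.18],[0,0,0.006,0,0,-0.18],[0,0,0.006,0,0,-0.18]],
])

```text
clock: 2.9
position: [0.4944, -0.3782, 0.2254]
ee_rot: [-2.327, -2.11, -0.0]
force: [-0.5, 0.6, -0.9]
width: 1.002
gripper_force: 0.0
```

```bash
cat >> h.py <<'E'
def totool(P):
    s=arm.observe(); M=R.from_rotvec(s['ee_rot']).as_matrix()
    return M.T@(np.array(P)-s['position'])
E
python3 - <<'E'
from h import *
np.set_printoptions(precision=4,suppress=True)
w=grab('wrist');r=rollfind(w,.02);print(r);save('w2.png',w['img'])
s=arm.observe();print(s['position'],R.from_rotvec(s['ee_rot']).as_matrix(),totool([*r[0],.022]))
E
```

```text
(array([ 0.5083, -0.3591]), np.float64(0.01273357517288713), array([291.2051, 171.7564]))
[ 0.4939 -0.3782  0.2245] [[ 0.0891  0.996  -0.0013]
 [ 0.996  -0.0891  0.0007]
 [ 0.0006 -0.0013 -1.    ]] [0.0202 0.0129 0.2025]
```

View pics/w2.png

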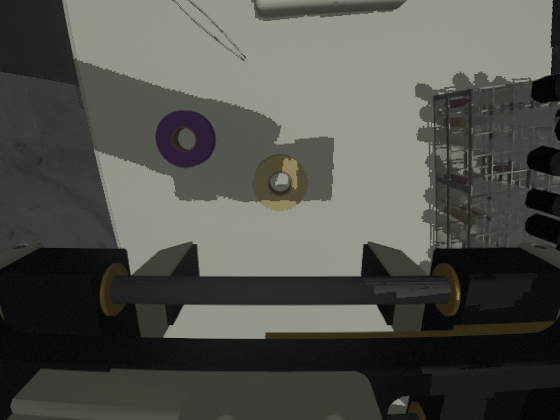

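The cream roll is at (280,182), partly in the gripper's shadow, which fooled the mask; the tube rack on the right is clear of the fingers. I'll redo it with a hue and saturation mask that ignores brightness.

```bash
python3 - <<'E'
s=open('h.py').read().replace("(hsv[...,1]>65)&(hsv[...,2]>90)","(hsv[...,1]>75)&(hsv[...,2]>50)");open('h.py','w').write(s)
from h import *
np.set_printoptions(precision=4,suppress=True)
w=grab('wrist');r=rollfind(w,.02);print(r,totool([*r[0],.022]))
p=atdepth(w,[(262,172),(290,200)]);print(p)
E
```

```text
(array([ 0.4946, -0.3698]), np.float64(0.030448195303435763), array([280.4052, 182.5621])) [0.0082 0.     0.2029]
[[ 0.4749 -0.3556  0.019 ]
 [ 0.5036 -0.3907  0.0185]]
```

Emit:
arm_command([
  [[0.008,0,0.04,0,0,-0.06],[0,0,0.055,0,0,0],[0,0,0.055,0,0,0],[0,0,0.033,0,0,0],[0,0,0.019,0,0,0],[0,0,0,0,0,0]],
])

```text
clock: 3.75
position: [0.4951, -0.3699, 0.0231]
ee_rot: [-2.273, -2.166, 0.001]
force: [0.9, 1.4, -0.5]
width: 1.001
gripper_force: 0.0
```

Emit:
arm_command([
  [[0,0,0,0,0,0],[0,0,0,0,0,0],[0,0,0,0,0,0],[0,0,0,0,0,0],[0,0,0,0,0,0],[0,0,0,0,0,0]],
], jaw=0.05, newtons=12)

```text
clock: 4.5
position: [0.4958, -0.3703, 0.0244]
ee_rot: [2.272, 2.168, 0.0]
force: [-1.5, 0.4, 6.0]
width: 0.675
gripper_force: 12.0
```

Emit:
arm_command([
  [[0,0,-0.03,0,0,0],[0,0,-0.05,0,0,0],[0,0,-0.055,0,0,0],[0.03,0.012,-0.045,0,0,0],[0.045,0.017,-0.025,0,0,0],[0.045,0.017,-0.02,0,0,0],[0.04,0.013,0,0,0,0],[0.012,0.004,0,0,0,0],[0,0,0,0,0,0]],
])

```text
clock: 5.62
position: [0.5664, -0.2007, 0.2485]
ee_rot: [-2.271, -2.17, 0.001]
force: [-1.3, -0.3, -0.3]
width: 0.679
gripper_force: 12.0
```

```bash
python3 - <<'E'
from h import *
np.set_printoptions(precision=4,suppress=True)
s=arm.observe();print(s['position'],R.from_rotvec(s['ee_rot']).as_matrix(),s['width'],s['gripper_force'])
w=grab('wrist');save('w3.png',w['img'],s=1.4)
print(proj(w,[[.5632,-.1375,.046],[.5632,-.1375,.092]]))
E
```

```text
[ 0.5664 -0.2007  0.2485] [[ 0.0456  0.999  -0.0006]
 [ 0.999  -0.0456 -0.0001]
 [-0.0001 -0.0006 -1.    ]] 0.6786378682926736 11.997481324797263
[[274.9076 133.3716]
 [274.0806 134.6683]]
```

View pics/w3.png

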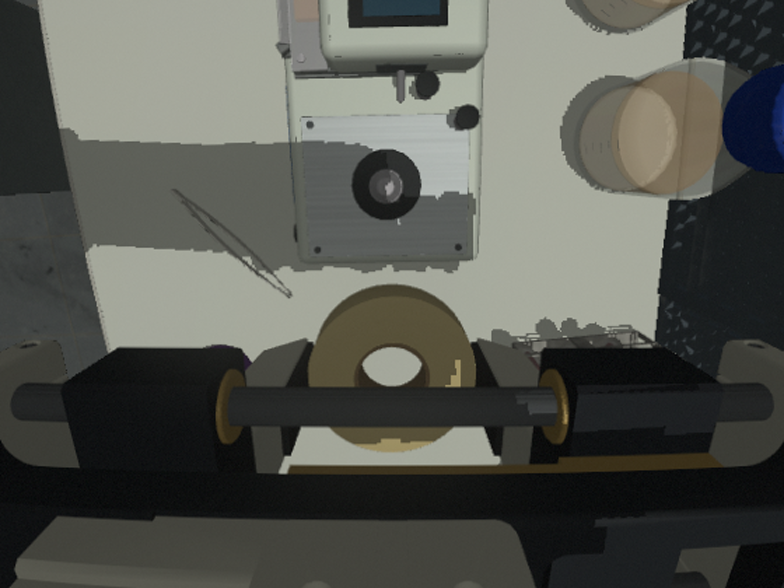

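The flange is directly in view at raw (276,131), and the held roll's hole at raw (279,263). I'll measure both in this same view.

```bash
python3 - <<'E'
from h import *
np.set_printoptions(precision=4,suppress=True)
w=grab('wrist')
f=flange(w,(245,100,308,165));print(f,totool([*f[0],.046]))
# roll rim upper edge: outer contour rows<275
hsv=cv2.cvtColor(w['img'],cv2.COLOR_RGB2HSV)
m=((hsv[...,0]>12)&(hsv[...,0]<30)&(hsv[...,1]>75)&(hsv[...,2]>50)).astype(np.uint8);m[277:]=0;m[:,:200]=0;m[:,360:]=0
c=max(cv2.findContours(m,cv2.RETR_CCOMP,cv2.CHAIN_APPROX_NONE)[0],key=cv2.contourArea).reshape(-1,2)
print(c.min(0),c.max(0))
# the nose disc bright spot
# deck edges: right/left deck plate lines
top=w['t'][2]
z=arm.observe()['position'][2]-.0044
# inner hole top-plane ellipse: bright hole pixels
hole=(w['img'].min(2)>120).astype(np.uint8);hole[:240]=0;hole[278:]=0;hole[:,:240]=0;hole[:,320:]=0
h=np.argwhere(hole)[:,::-1];print('hole px',h.min(0),h.max(0))
print(totool(onplane(w,[(c[:,0].min(),265),(c[:,0].max(),265)],z)[0]),totool(onplane(w,[(c[:,0].max(),265)],z)[0]))
E
```

```text
(array([ 0.564 , -0.1359]), np.float64(0.026379991286453196)) [ 0.067  -0.0049  0.2022]
[220 204] [339 276]
hole px [259 248] [300 275]
[ 0.0038 -0.0308  0.0044] [0.0039 0.0298 0.0044]
```

Emit:
arm_command([
  [[0.03,-0.002,0,0,0,0],[0.0365,-0.0025,0.02,0,0,0],[0,0,0.05,0,0,0],[0,0,0.045,0,0,0],[0,0,0,0,0,0]],
])

```text
clock: 6.35
position: [0.5622, -0.1363, 0.1307]
ee_rot: [-2.272, -2.162, 0.008]
force: [0.7, -0.4, -0.2]
width: 0.68
gripper_force: 12.0
```

```bash
python3 - <<'E'
from h import *
np.set_printoptions(precision=4,suppress=True)
s=arm.observe();print(s['position'],totool([.564,-.1359,.046]),s['force'])
w=grab('wrist');save('w4.png',w['img'],(180,180,380,330),3)
E
```

```text
[ 0.5622 -0.1363  0.1307] [0.0005 0.0024 0.0847] [ 0.71   -0.4081 -0.2171]
```

View pics/w4.png

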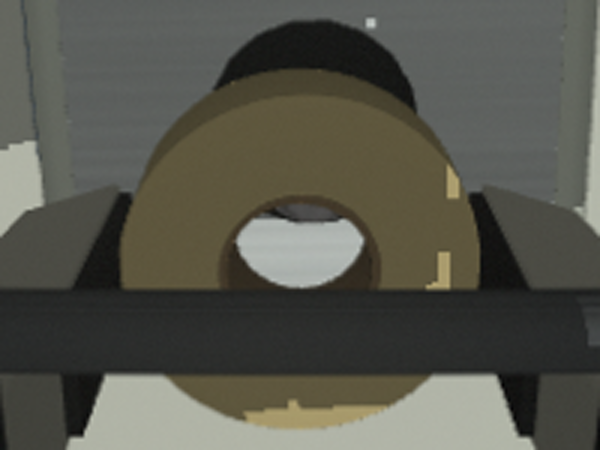

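The flange shows about 5 px to the right of the roll's centre (col 285 against 280), so roughly +2.5 mm in tool y. The nose's near edge is visible through the hole at raw (282,253). Checking the numbers.

```bash
python3 - <<'E'
from h import *
np.set_printoptions(precision=4,suppress=True)
w=grab('wrist');s=arm.observe();print(s['position'],R.from_rotvec(s['ee_rot']).as_matrix())
print('nose near edge',totool(onplane(w,[(281.7,253.5)],.092)[0]))
c=onplane(w,[(253,209),(318,215),(285,187)],.046);print('flange pts',[totool(p) for p in c])
E
```

```text
[ 0.5654 -0.1358  0.1346] [[ 0.0488  0.9988  0.0003]
 [ 0.9988 -0.0488 -0.0003]
 [-0.0003  0.0003 -1.    ]]
nose near edge [-0.0067 -0.0008  0.0426]
flange pts [array([ 0.0098, -0.0225,  0.0886]), array([0.0051, 0.027 , 0.0886]), array([0.0268, 0.0017, 0.0886])]
```

Emit:
arm_command([
  [[0,0,0,0,0,0],[0,0,0,0,0,0],[0,0,0,0,0,0]],
])

```text
clock: 6.82
position: [0.5655, -0.1347, 0.1346]
ee_rot: [2.272, 2.168, 0.001]
force: [-0.5, 0.4, -0.6]
width: 0.674
gripper_force: 12.0
```

```bash
python3 - <<'E'
from h import *
np.set_printoptions(precision=4,suppress=True)
print(arm.observe()['position']);w=grab('wrist')
f=(w['img'][180:215,230:340].max(2)<45).astype(np.uint8)
for v in (188,192,196,200):
    x=np.where(w['img'][v,235:335].max(1)<48)[0]+235;print(v,x.min(),x.max(), [totool(p)[:2] for p in onplane(w,[(x.min(),v),(x.max(),v)],.046)])
hsv=cv2.cvtColor(w['img'],cv2.COLOR_RGB2HSV)
for v in (250,260,270):
    x=np.where((hsv[v,200:360,1]>75)&(hsv[v,200:360,0]>12)&(hsv[v,200:360,0]<30))[0]+200;print(v,x.min(),x.max())
save('w5.png',w['img'],(180,180,380,330),3)
print(arm.observe()['position'])
E
```

```text
[ 0.5655 -0.1347  0.1346]
188 279 284 [array([ 0.026, -0.001]), array([0.026 , 0.0028])]
192 262 295 [array([ 0.0229, -0.0138]), array([0.0229, 0.0111])]
196 257 300 [array([ 0.0198, -0.0176]), array([0.0198, 0.0149])]
200 253 305 [array([ 0.0167, -0.0207]), array([0.0167, 0.0187])]
250 223 337
260 220 339
270 220 339
[ 0.5654 -0.1346  0.1343]
```

Emit:
arm_command([
  [[-0.001,-0.001,0.005,0,0,0],[0,0,0.01,0,0,0],[0,0,0.01,0,0,0],[0,0,0.01,0,0,0],[0,0,0.01,0,0,0]],
])

```text
clock: 7.5
position: [0.5639, -0.1354, 0.0878]
ee_rot: [-2.273, -2.168, 0.0]
force: [1.0, 0.0, 0.1]
width: 0.675
gripper_force: 12.0
```

Emit:
arm_command([
  [[0,0,0.008,0,0,0],[0,0,0.006,0,0,0],[0,0,0.004,0,0,0],[0,0,0.002,0,0,0],[0,0,0,0,0,0]],
])

```text
clock: 8.12
position: [0.5641, -0.1355, 0.0697]
ee_rot: [2.273, 2.168, -0.0]
force: [-4.2, 0.4, 9.0]
width: 0.672
gripper_force: 12.0
```

Emit:
arm_command([
  [[0,0,0,0,0,0],[0,0,0,0,0,0],[0,0,0,0,0,0]],
], jaw=0.078)

```text
clock: 8.5
position: [0.5641, -0.1355, 0.0687]
ee_rot: [2.273, 2.168, 0.0]
force: [-0.6, 0.1, 0.7]
width: 0.84
gripper_force: 0.0
```

Emit:
arm_command([
  [[0,0,-0.01,0,0,0],[0,0,-0.03,0,0,0],[0,0,-0.05,0,0,0],[0,0,-0.06,0,0,0],[0,0,-0.05,0,0,0],[0,0,0,0,0,0],[0,0,0,0,0,0]],
])

```text
clock: 9.38
position: [0.5637, -0.1355, 0.2686]
ee_rot: [2.273, 2.168, -0.0]
force: [0.7, -0.4, -0.3]
width: 0.849
gripper_force: 0.0
```

```bash
python3 - <<'E'
from h import *
np.set_printoptions(precision=4,suppress=True)
s=arm.observe();print(s['position'],s['joints']);w=grab('wrist')
hsv=cv2.cvtColor(w['img'],cv2.COLOR_RGB2HSV)
m=((hsv[...,0]>12)&(hsv[...,0]<30)&(hsv[...,1]>75)&(hsv[...,2]>50)).astype(np.uint8);m[:,:200]=0;m[:,360:]=0;m[245:]=0
ys,xs=np.where(m);print(xs.min(),xs.max(),ys.min(),ys.max())
p=atdepth(w,[(int(np.median(xs)),ys.min()+7),(xs.min()+7,int(np.median(ys))),(xs.max()-7,int(np.median(ys)))]);print(p)
E
```

```text
[ 0.5637 -0.1355  0.2686] [ 0.4804  0.3879 -0.4661  1.6241  0.1857  1.1739 -0.0751]
254 306 162 216
[[ 0.5644 -0.1112  0.0653]
 [ 0.5418 -0.1319  0.0641]
 [ 0.5848 -0.1338  0.0649]]
```

Emit:
arm_command([
  [[0.034,-0.03,0,0,0,0],[0.034,-0.03,0,0,0,0],[0.034,-0.03,0,0,0,0.17],[0.034,-0.03,0,0,0,0.17],[0.034,-0.03,0,0,0,0.17],[0,0,0,0,0,0.17],[0,0,0,0,0,0.17],[0,0,0,0,0,0.17],[0,0,0,0,0,0.17],[0,0,0,0,0,0.17]],
], jaw=0.06)

```text
clock: 10.68
position: [0.4412, 0.0529, 0.2673]
ee_rot: [3.132, 0.248, -0.005]
force: [-0.5, 0.7, 0.7]
width: 0.653
gripper_force: 0.0
```

Emit:
arm_command([
  [[0,0,0,0,0,0.17],[0,0,0,0,0,0.04],[0,0,0,0,0,0],[0,0,0,0,0,0]],
])

```text
clock: 11.18
position: [0.4416, 0.053, 0.268]
ee_rot: [3.141, -0.071, -0.002]
force: [0.2, -0.3, -1.0]
width: 0.654
gripper_force: 0.0
```

```bash
python3 - <<'E'
from h import *
np.set_printoptions(precision=4,suppress=True)
s=arm.observe();print(s['position'],R.from_rotvec(s['ee_rot']).as_matrix());w=grab('wrist')
save('w6.png',w['img'],s=1.4); np.savez('w6.npz',**w)
E
```

```text
[0.4416 0.053  0.268 ] [[ 0.999  -0.0451 -0.0014]
 [-0.0451 -0.999  -0.0002]
 [-0.0014  0.0002 -1.    ]]
```

View pics/w6.png

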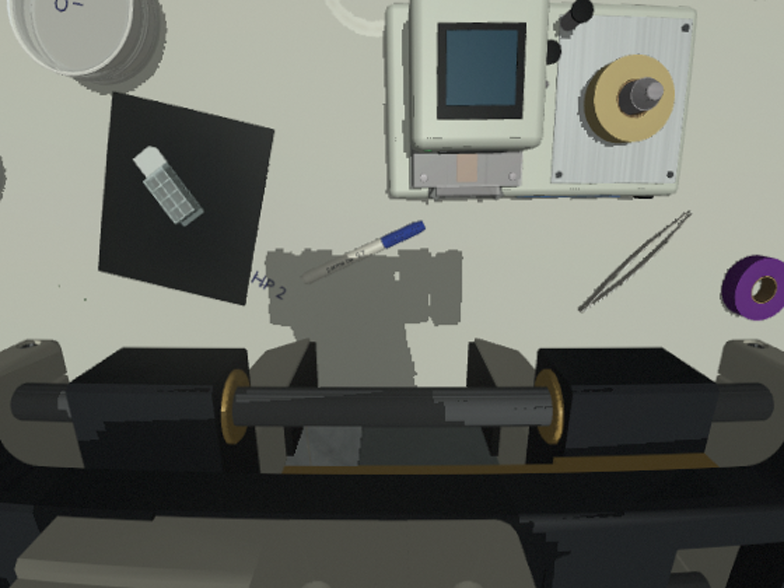

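The view shows the roll seated on the spindle at (632,97). The throat cover is at (414–522, 150–195) with the orange stop at (467,168), and the slide lies from (150,155) to (192,220) with its frosted end up-left. Measuring both.

```bash
python3 - <<'E'
from h import *
np.set_printoptions(precision=4,suppress=True)
w=dict(np.load('w6.npz'));I=w['img'].astype(int)
o=(I[...,0]-I[...,2]>25);o[:100]=0;o[140:]=0;o[:,:290]=0;o[:,:310]|=False;o[:,375:]=0
ys,xs=np.where(o);print('orange px',xs.min(),xs.max(),ys.min(),ys.max(),onplane(w,[(xs.min(),np.median(ys)),(xs.max(),np.median(ys)),(np.mean(xs),ys.min()),(np.mean(xs),ys.max())],.049))
# front edge: columns, last bright->darker transition
g=cv2.cvtColor(w['img'],cv2.COLOR_RGB2GRAY).astype(int)
pts=[]
for u in list(range(282,300,3))+list(range(390,480,10)):
    d=np.diff(g[128:150,u]);k=np.argmin(d);pts.append((u,128+k+.5))
pts=np.array(pts);print(pts.T);P=onplane(w,pts,.03);print(P[:, :2].T,np.polyfit(P[:,1],P[:,0],1))
# right/left edges rows
for v in (60,80,100,120):
    r=g[v,478:505];l=g[v,265:300];print(v,478+np.argmin(np.diff(r)),265+np.argmax(np.diff(l)))
print('g row 118',g[118,290:380]); print('g row 125',g[125,290:380])
# slide
m=(g>70).astype(np.uint8);M=np.zeros_like(m);cv2.fillPoly(M,[np.array([(83,69),(192,95),(174,212),(74,190)])],1);m&=M
c=max(cv2.findContours(m,cv2.RETR_EXTERNAL,cv2.CHAIN_APPROX_NONE)[0],key=cv2.contourArea)
print(cv2.minAreaRect(c));
b=((g>165)&(M>0)).astype(np.uint8);n,l,st,ce=cv2.connectedComponentsWithStats(b);k=1+np.argmax(st[1:,4]);print(st[k],ce[k])
print('frost',onplane(w,[ce[k]],.004),'rect',onplane(w,cv2.boxPoints(cv2.minAreaRect(c)),.004))
E
```

```text
orange px 327 340 110 129 [[ 0.5171 -0.004   0.049 ]
 [ 0.5165 -0.0186  0.049 ]
 [ 0.5266 -0.0109  0.049 ]
 [ 0.5059 -0.0108  0.049 ]]
[[282.  285.  288.  291.  294.  297.  390.  400.  410.  420.  430.  440.
  450.  460.  470. ]
 [139.5 139.5 139.5 139.5 140.5 133.5 138.5 138.5 138.5 138.5 138.5 138.5
  138.5 139.5 137.5]]
[[ 0.4958  0.4957  0.4955  0.4953  0.494   0.502   0.4918  0.4914  0.491
   0.4906  0.4902  0.4898  0.4895  0.4879  0.49  ]
 [ 0.0472  0.0436  0.0401  0.0365  0.0329  0.0291 -0.0827 -0.095  -0.1073
  -0.1196 -0.1321 -0.1446 -0.1572 -0.17   -0.1826]] [0.0349 0.495 ]
60 490 276
80 487 295
100 485 282
120 482 295
g row 118 [201 201 118 123  69 104 150 155 154 155 154 154 155 153 152 153 153 152
 152 154 153 152 153 153 152 152 153 152 152 150 151 152 151 151 151 150
 147 155 156 155 155 155 156 156 156 155 155 156 154 156 153 150 151 149
 150 148 148 143 147 148 150 149 150 150 149 149 150 150 150 150 149 149
 149 148 150 149 148 148 146 147 147 147 172 183 194 195 193 192 194 194]
g row 125 [201 201 118 121  74  97 147 152 152 152 138 188 187 190 170 151 153 152
 153 152 152 151 152 152 152 152 151 150 152 150 150 151 151 151 151 151
 147 155 155 156 156 154 155 155 154 154 154 153 153 154 152 150 149 150
 149 149 146 145 148 149 149 148 148 149 149 148 149 148 148 148 149 147
 148 125 153 174 169 164 155 148 146 146 177 194 195 193 194 195 194 195]
((118.04145812988281, 132.8345947265625), (61.959754943847656, 22.8801326751709), 53.88066101074219)
[ 96 105  22  22 289] [106.7059 114.8235]
frost [[0.5375 0.2697 0.004 ]] rect [[0.5394 0.2912 0.004 ]
 [0.5541 0.2637 0.004 ]
 [0.4888 0.2256 0.004 ]
 [0.4727 0.2534 0.004 ]]
```

Emit:
arm_command([
  [[0.011,-0.04,0.01,0,0,0],[0.011,-0.04,0.015,0,0,0],[0.011,-0.04,0.015,0,0,0],[0.011,-0.04,0.015,0,0,0],[0.011,-0.04,0.015,0,0,0],[0,0,0,0,0,-0.14],[0,0,0,0,0,-0.15],[0,0,0,0,0,-0.14],[0,0,0,0,0,-0.14],[0,0,0,0,0,0]],
], jaw=0.045)

```text
clock: 12.48
position: [0.5062, 0.2501, 0.1984]
ee_rot: [-3.035, -0.812, 0.001]
force: [0.4, 0.8, -0.3]
width: 0.492
gripper_force: 0.0
```

Emit:
arm_command([
  [[0,0,0,0,0,0],[0,0,0,0,0,0]],
])

```text
clock: 12.72
position: [0.5062, 0.2503, 0.1987]
ee_rot: [3.035, 0.811, -0.0]
force: [-1.2, 0.3, -0.5]
width: 0.493
gripper_force: 0.0
```

```bash
python3 - <<'E'
from h import *
np.set_printoptions(precision=4,suppress=True)
s=arm.observe();print(s['position'],R.from_rotvec(s['ee_rot']).as_matrix()[:,0]);w=grab('wrist')
print(proj(w,[[.5375,.2697,.004],[.505,.251,.018]]))
g=cv2.cvtColor(w['img'],cv2.COLOR_RGB2GRAY).astype(int);np.savez('w7.npz',**w)
b=((g>120)).astype(np.uint8);b[240:]=0;n,l,st,ce=cv2.connectedComponentsWithStats(b)
for i in range(1,n):
  if st[i,4]>60: print(st[i],ce[i],[totool(p) for p in onplane(w,[ce[i]],.004)])
save('w7.png',w['img'],(180,90,400,250),3.6)
E
```

```text
[0.5062 0.2503 0.1987] [ 0.8668  0.4986 -0.0001]
[[278.4796 158.2536]
 [278.4543 195.2132]]
[   26     0   534   240 77747] [296.8843 119.0996] [array([0.0774, 0.018 , 0.1947])]
[ 29  27  39  28 829] [48.5464 41.0483] [array([ 0.1593, -0.2373,  0.1947])]
[547  71  13  59 503] [554.5706 101.1511] [array([0.1016, 0.2982, 0.1948])]
[ 31  87  17  34 285] [ 38.8877 102.386 ] [array([ 0.0989, -0.258 ,  0.1947])]
[ 46 102  19  43 163] [ 56.3497 118.6258] [array([ 0.0814, -0.2407,  0.1947])]
[ 34 131  27  75 152] [ 46.7763 167.0789] [array([ 0.0292, -0.2617,  0.1947])]
[267 148  24  23 527] [278.3833 158.9526] [array([ 0.036 , -0.0013,  0.1947])]
[268 173  23  43 946] [279.314  193.5698] [array([-0.002 , -0.0003,  0.1947])]
[  0 191  14  33 232] [  6.1638 205.1767] [array([-0.0149, -0.3234,  0.1947])]
[ 16 209  12  28 104] [ 22.0192 220.5865] [array([-0.0339, -0.307 ,  0.1947])]
[548 225  12  15  97] [555.3196 234.3299] [array([-0.0516,  0.3351,  0.1948])]
```

View pics/w7.png

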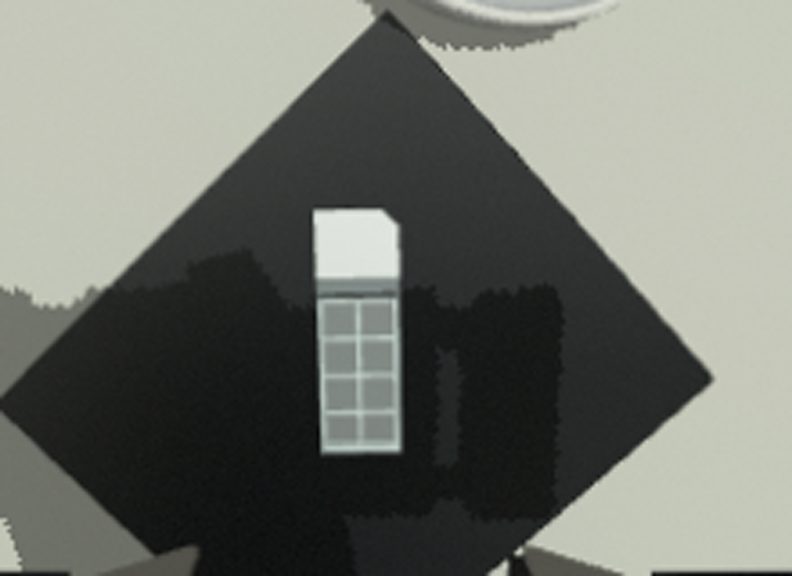

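The slide is right under the gripper, frosted end ahead with its clipped corner at (393,215), which is slide +x, -y. So the label faces up and the axis is within about 1.5° of the tool. Going down to grip.

Emit:
arm_command([
  [[-0.001,-0.001,0.04,0,0,-0.02],[0,0,0.05,0,0,0],[0,0,0.04,0,0,0],[0,0,0.025,0,0,0],[0,0,0.012,0,0,0],[0,0,0.005,0,0,0],[0,0,0,0,0,0],[0,0,0,0,0,0]],
])

```text
clock: 13.78
position: [0.5054, 0.251, 0.0276]
ee_rot: [-3.026, -0.843, -0.002]
force: [0.2, 0.4, -0.3]
width: 0.49
gripper_force: 0.0
```

Emit:
arm_command([
  [[0,0,0.001,0,0,0],[0,0,0,0,0,0],[0,0,0,0,0,0],[0,0,0,0,0,0],[0,0,0,0,0,0],[0,0,0,0,0,0]],
], jaw=0.012, newtons=18)

```text
clock: 14.52
position: [0.505, 0.2507, 0.0259]
ee_rot: [3.026, 0.843, 0.0]
force: [-0.8, -0.8, 3.9]
width: 0.247
gripper_force: 18.0
```

Emit:
arm_command([
  [[0,0,-0.01,0,0,0],[0,0,-0.03,0,0,0],[0,0,-0.04,0,0,0],[-0.02,0.018,-0.03,0,0,0],[-0.035,0.033,-0.01,0,0,0],[-0.04,0.038,0,0,0,0],[-0.04,0.038,0,0,0,0],[-0.036,0.033,0,0,0,0],[-0.025,0.024,0,0,0,0],[0,0,0,0,0,0.1]],
])

```text
clock: 15.78
position: [0.4313, -0.0112, 0.146]
ee_rot: [3.066, 0.681, -0.002]
force: [0.1, 1.2, 0.4]
width: 0.248
gripper_force: 18.0
```

Emit:
arm_command([
  [[0,0,0,0,0,0.14],[0,0,0,0,0,0.14],[0,0,0,0,0,0.12],[0,0,0,0,0,0.08],[0,0,0,0,0,0],[0,0,0,0,0,0],[0,0,0,0,0,0]],
])

```text
clock: 16.65
position: [0.4323, -0.0081, 0.1458]
ee_rot: [-3.141, 0.055, -0.0]
force: [-0.8, 0.0, 0.2]
width: 0.249
gripper_force: 18.0
```

```bash
python3 - <<'E'
from h import *
np.set_printoptions(precision=4,suppress=True)
s=arm.observe();M=R.from_rotvec(s['ee_rot']).as_matrix();print(s['position'],M,s['width'],s['gripper_force'],s['joints'])
w=grab('wrist');np.savez('w8.npz',**w);save('w8.png',w['img'],s=1.4)
I=w['img'].astype(int);g=cv2.cvtColor(w['img'],cv2.COLOR_RGB2GRAY).astype(int)
o=(I[...,0]-I[...,2]>22);o[:60]=0;o[200:]=0;o[:,:230]=0;o[:,330:]=0
ys,xs=np.where(o);print('orange',xs.min(),xs.max(),ys.min(),ys.max());v=np.median(ys)
print([totool(p) for p in onplane(w,[(xs.min(),v),(xs.max(),v),(np.mean(xs),ys.min()),(np.mean(xs),ys.max())],.049)])
b=(g>175).astype(np.uint8);b[:120]=0;b[245:]=0;b[:,:225]=0;b[:,335:]=0
n,l,st,ce=cv2.connectedComponentsWithStats(b)
zt=s['position'][2]-.0219
for i in range(1,n):
  if st[i,4]>60: print(st[i],ce[i],totool(onplane(w,[ce[i]],zt)[0]))
print('pred frost px',proj(w,[s['position']+M@[.0375,0,.0219]]))
E
```

```text
[ 0.4323 -0.0081  0.1458] [[ 0.9994 -0.0352  0.    ]
 [-0.0352 -0.9994  0.    ]
 [ 0.     -0.     -1.    ]] 0.24911086218478928 17.997276484966278 [ 0.2756  0.292  -0.457   2.1157  0.1833  0.7708 -1.9027]
orange 268 288 93 122
[array([ 0.0846, -0.008 ,  0.0967]), array([0.0846, 0.0066, 0.0967]), array([ 0.0943, -0.0004,  0.0967]), array([ 0.074 , -0.0004,  0.0967])]
[281 172  22   9  62] [290.9355 175.0323] [0.0465 0.0065 0.0219]
pred frost px [[278.4182 191.7849]]
```

```bash
python3 - <<'E'
from h import *
np.set_printoptions(precision=4,suppress=True,linewidth=200)
w=dict(np.load('w8.npz'));g=cv2.cvtColor(w['img'],cv2.COLOR_RGB2GRAY).astype(int)
for v in (180,188,196): print(v,g[v,230:330])
print('col 270',g[150:230,270]);print('col 285',g[150:230,285])
s=arm.observe();M=R.from_rotvec(s['ee_rot']).as_matrix()
print(proj(w,[s['position']+M@np.array(p) for p in ([.0475,-.0125,.0219],[.0475,.0125,.0219],[.0275,-.0125,.0219],[.0275,.0125,.0219])]))
E
```

```text
180 [ 48  44  58  73 118 135 147 153 153 152 152 153 153 153 152 152 153 153 152 153 153 153 153 152 153 154 137 164 172 173 172 172 173 172 172 173 172 173 173 173 173 173 174 173 175 174 175 174 174
 174 174 176 174 175 175 175 174 174 176 174 175 174 175 173 174 175 175 175 175 175 175 175 176 173 158 154 154 153 154 154 154 154 154 154 154 154 154 155 154 154 153 154 154 154 154 154 155 154
 154 154]
188 [ 89  88  88  88  88  88  88  88  88  88  88  88  87  90  89  88 105 110 109 110 144 153 153 153 152 153 136 163 171 171 172 172 171 171 172 171 171 172 171 172 173 172 172 172 173 173 172 173 173
 173 173 172 173 173 172 172 172 173 172 172 173 173 172 174 172 174 174 173 173 174 174 174 174 156 105  89  90  90 144 154 153 154 154 154 154 154 154 153 154 154 154 155 155 153 154 154 154 154
 154 154]
196 [ 88  87  88  89  88  89  87  88  86  87  88  87  87  88  89  88  87  88  87  87  88  88  88  88  88  87 103 158 169 168 169 170 169 171 171 170 170 170 170 171 170 169 170 170 170 169 170 170 169
 170 171 170 171 171 171 171 171 170 170 171 172 172 170 171 171 171 171 170 170 17
[... 170 characters left out ...]
53 154 153 153 154 113  89  90  89  90  87 136 169 174 174 175 173 174 173 174 173 173 174 173 172 173 173 172 172 173 172 173 171 171 170 170 171 170 170 170
 169 169 169 169 168 168 168 168 147 131 127 129 128 127 127 128  84  64  64  64  64  65  64 117 138 120 105 100 101 102 100]
col 285 [155 155 153 154 154 154 154 154 155 154 154 154 154 154 154 153 153 153 154 140 146 170 175 176 176 175 175 175 174 174 175 174 174 173 173 173 174 173 172 173 171 171 172 171 171 171 171 170 170
 170 169 169 169 169 168 170 169 146 132 130 130 129 130 129 129  82  63  65  67  65  65  64 117 139 122 105 101 102 101 102]
[[254.6628 173.0933]
 [302.3652 173.1112]
 [255.4413 209.8561]
 [301.6388 209.8797]]
```

Emit:
arm_command([
  [[0,-0.001,0.02,0,0,0],[0,0,0.03,0,0,0],[0,0,0.018,0,0,0],[0,0,0.008,0,0,0],[0,0,0,0,0,0],[0,0,0,0,0,0],[0,0,0,0,0,0]],
])

```text
clock: 17.58
position: [0.4328, -0.0072, 0.0703]
ee_rot: [3.141, -0.057, 0.002]
force: [-0.3, -0.4, -0.2]
width: 0.25
gripper_force: 18.0
```

```bash
python3 - <<'E'
from h import *
np.set_printoptions(precision=4,suppress=True,linewidth=200)
s=arm.observe();M=R.from_rotvec(s['ee_rot']).as_matrix();print(s['position'],M[:,0],s['force'])
w=grab('wrist');g=cv2.cvtColor(w['img'],cv2.COLOR_RGB2GRAY).astype(int)
I=w['img'].astype(int);o=(I[...,0]-I[...,2]>22);o[:60]=0;o[168:]=0;o[:,:230]=0;o[:,330:]=0
ys,xs=np.where(o);print('orange',xs.min(),xs.max(),ys.min(),ys.max());v=np.median(ys)
print([totool(p) for p in onplane(w,[(xs.min(),v),(xs.max(),v),(np.mean(xs),ys.min()),(np.mean(xs),ys.max())],.049)])
print(g[188,235:325]);print(g[100:190,280])
E
```

```text
[ 0.4328 -0.0072  0.0703] [ 0.9993 -0.0364  0.0012] [-0.3482 -0.4092 -0.1718]
orange 264 295 77 122
[array([ 0.0845, -0.0071,  0.0214]), array([0.0845, 0.0082, 0.0214]), array([0.0948, 0.0007, 0.0214]), array([0.0735, 0.0007, 0.0213])]
[ 39  54 137 156 157 157 157 156 156 157 156 157 156 157 157 156 157 157 156 157 156 164 172 175 174 174 175 175 174 174 176 176 175 176 176 175 175 176 175 175 177 175 177 177 177 176 176 176 176
 176 176 177 177 177 177 177 177 176 177 176 176 177 177 177 176 176 177 178 173 161 157 158 158 158 157 157 157 158 157 157 157 157 157 157 158 157 158 156 158 157]
[130 130 128 129 129 128 130 129 129 128 129 128 129 129 128 128 129 128 129 128 128 128 128 124 124 124 124 125 133 142 127 114 114 114 114 114 114 114 114 114 113 114 114 109  88  75  77  76  77
  85  91 136 156 157 157 157 157 156 157 158 156 157 156 157 157 156 116  90  90  89 139 173 179 179 178 179 179 178 178 178 178 178 176 177 176 176 177 177 176 176]
```

Emit:
arm_command([
  [[0.004,0,0,0,0,0],[0.004,0,0,0,0,0],[0.004,0,0,0,0,0],[0.004,0,0,0,0,0],[0.004,0,0,0,0,0],[0.002,0,0,0,0,0],[0,0,0,0,0,0]],
])

```text
clock: 18.5
position: [0.4544, -0.008, 0.0697]
ee_rot: [3.141, -0.057, -0.0]
force: [0.9, -0.1, -0.8]
width: 0.249
gripper_force: 18.0
```

Emit:
arm_command([
  [[0.002,0,0,0,0,0],[0.002,0,0,0,0,0],[0.002,0,0,0,0,0],[0.002,0,0,0,0,0],[0,0,0,0,0,0],[0,0,0,0,0,0]],
])

```text
clock: 19.25
position: [0.462, -0.0083, 0.0696]
ee_rot: [3.141, -0.057, -0.001]
force: [-3.8, 0.5, 0.9]
width: 0.248
gripper_force: 18.0
```

```bash
cat > f.py <<'E'
from h import *
np.set_printoptions(precision=4,suppress=True,linewidth=200)
F=[]
s=arm.observe();M=R.from_rotvec(s['ee_rot']).as_matrix();print(s['position'],M[:,0],M[:,2],s['width'])
w=grab('wrist');F=[arm.observe()['force']]
for k in range(3): arm.get_image('side');F.append(arm.observe()['force'])
print(np.mean(F,0),np.std(F,0))
I=w['img'].astype(int);o=(I[...,0]-I[...,2]>22);o[:60]=0;o[168:]=0;o[:,:230]=0;o[:,330:]=0
ys,xs=np.where(o);print('orange',xs.min(),xs.max(),ys.min(),ys.max())
print([totool(onplane(w,[(np.mean(xs),y)],.049)[0]) for y in (ys.min(),ys.max())])
g=cv2.cvtColor(w['img'],cv2.COLOR_RGB2GRAY).astype(int);print(g[110:215,280]);print(g[190,240:320])
E
python3 f.py
```

```text
[ 0.462  -0.0083  0.0696] [ 0.9993 -0.0362 -0.0006] [-0.0006 -0.0001 -1.    ] 0.24783936464177575
[-3.23    0.7177  0.509 ] [0.3515 0.3132 0.5612]
orange 265 294 143 167
[array([0.0629, 0.0006, 0.0207]), array([0.0507, 0.0006, 0.0207])]
[165 165 165 165 165 165 165 165 162 160 157 155 152 150 149 146 143 141 138 134 132 131 127 124 119 113 104  94  85  76  57  39  82 120 132 131 130 131 130 131 130 131 131 130 129 131 129 130 130
 129 129 129 131 130 130 131 130 129 129 128 127 130 139 140 140 139 140 139 138 140 140 140 138 138 139 138 139 139 147 149 136 134 134 133 133 134 134 133 133 134 134 155 162 152 124 163 174 153
 138 134 135 135 134 134 134]
[139 139 140 140 139 140 137 140 138 138 139 138 138 138 133 130 133 136 137 138 137 137 136 136 139 140 140 139 138 138 138 136 136 137 135 135 136 134 134 134 136 133 135 135 134 135 135 135 134
 135 131 130 129 129 128 128 129 127 127 127 126 126 124 121 116 121 122 123 123 123 122 123 122 122 121 115 113 113 115 113]
```

Emit:
arm_command([
  [[0.0015,0,0,0,0,0],[0.0015,0,0,0,0,0],[0,0,0,0,0,0],[0,0,0,0,0,0],[0,0,0,0,0,0]],
])

```text
clock: 20.08
position: [0.4647, -0.0083, 0.0695]
ee_rot: [3.141, -0.057, -0.002]
force: [-4.9, -0.7, 1.7]
width: 0.249
gripper_force: 18.0
```

```bash
python3 f.py | head -4
```

```text
[ 0.4647 -0.0083  0.0695] [ 0.9993 -0.0361 -0.0014] [-0.0014 -0.0002 -1.    ] 0.24930561856803427
[-5.697   0.6955  1.3615] [0.463  0.0762 0.3351]
orange 264 294 150 167
[array([0.0596, 0.0006, 0.0205]), array([0.0509, 0.0006, 0.0205])]
```

Emit:
arm_command([
  [[0.001,0,0,0,0,0],[0.001,0,0,0,0,0],[0,0,0,0,0,0],[0,0,0,0,0,0],[0,0,0,0,0,0]],
])

```text
clock: 20.9
position: [0.4649, -0.0085, 0.0692]
ee_rot: [3.14, -0.057, -0.007]
force: [-10.8, 1.3, 4.2]
width: 0.253
gripper_force: 18.0
```

```bash
python3 f.py | head -4
```

```text
[ 0.4649 -0.0085  0.0692] [ 0.9993 -0.036  -0.0044] [-0.0044 -0.0007 -1.    ] 0.25253768411862165
[-10.2448   1.659    4.6861] [0.5016 0.4473 0.0509]
orange 264 294 150 167
[array([0.0596, 0.0005, 0.0199]), array([0.051 , 0.0005, 0.02  ])]
```

Emit:
arm_command([
  [[-0.001,0,-0.0003,0,0,0],[0,0,0,0,0,0],[0,0,0,0,0,0],[0,0,0,0,0,0]],
])

```text
clock: 21.6
position: [0.4649, -0.0085, 0.0696]
ee_rot: [3.141, -0.057, -0.005]
force: [-8.0, 1.3, 1.3]
width: 0.248
gripper_force: 18.0
```

```bash
python3 f.py | head -4
```

```text
[ 0.4649 -0.0085  0.0696] [ 0.9993 -0.0361 -0.0029] [-0.0029 -0.0004 -1.    ] 0.24812596982403198
[-7.7461  1.204   0.988 ] [0.4765 0.387  0.8086]
orange 264 294 150 167
[array([0.0596, 0.0005, 0.0204]), array([0.0509, 0.0005, 0.0204])]
```

The TCP stayed at 0.4649 while the push eased from 10 N to 7.7 N, so the stop is hard against its end. The tool's tilt is under 0.2°. Handing in.

```bash
python3 -c "
from cell import arm
print(arm.sign_off())"
```

```text
the job is handed in; nothing more can be done
None
```

The label roll is seated on the spindle and released, and the slide is held level in the throat, frosted end first and label up, with about 8 N on the orange stop at the end of its travel; the job was handed in at about 22 s.

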